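# Close a battery housing on its dowels and hold it pressed shut

## Robot

A 7-joint arm with a two-finger parallel gripper is mounted at the origin on a cart in front of the work surface, level with it; the furniture and walls round the work are solid. World frame = base frame: x ahead of the robot, y to its left, z up, the work surface at z = 0. Lengths are in m, angles in rad, forces in N, time in s.
With the tool pointing down it reaches from about 0.4 to 0.85 m from the base axis. Payload 4.5 kg.
Tool frame: the origin (TCP) lies on the centre line of the jaws, within the pads' length; the fingertips stand 8 mm ahead of it and the grasp point (between the pads) lies 11 mm behind it (bot.tip_reach is the distance from the TCP to the fingertips, in m); z points along the fingers, y is the line along which they close (so a half turn about z gives the same grasp; the last joint's range is limited). The gripper opens to 85 mm and grips with 20 to 120 N. Pads are 22 mm wide; open, the fingers measure 114 mm over their backs; the gripper's body (76 mm by 85 mm) begins 54 mm behind the grasp point. The pads swing forward as they close: fully open they stand 13 mm farther back than shut.
Start: joints at [1.318, 0.689, -0.195, 1.565, 0.157, 0.902, -0.215], TCP at [0.177, -0.599, 0.239] pointing down, gripper open.
Joint ranges: [-3.01, 3.01], [-0.46, 2.08], [-1.47, 1.51], [0.13, 2.56], [-1, 4.14], [0.04, 2.09], [-2.66, 2.66]. Speed limits (rad/s): [2.57, 2.57, 3.14, 3.14, 3.14, 3.14, 3.14].

## Interface

Orientations are given as a unit quaternion [x, y, z, w].
In Python, from rig import bot gives the robot as it stands. Calls block until the motion is done:
- bot.move_pose(position, orientation): joint-space move of the TCP to a pose.
- bot.servo_line(position, max_speed=0.15, ori=None, threshold=None): straight line of the TCP; ori=None keeps the orientation; max_speed is the mean speed in m/s. With threshold (N) it stops when the force on the tool has changed by that much, and returns True; else False.
- bot.move_joints(angles): joint-space move.
- bot.gripper_to(opening, f_grip=None): finger opening in m; f_grip is the grip in N (None keeps the last); returns when the fingers have stopped.
- bot.dwell(seconds).
- bot.ik(position, orientation): joint angles nearest the present ones, or None.
- bot.get_state(): the state.
- bot.snapshot(name): name is "scene" or "top" or "wrist"; returns a dict with "image" (400x640x3 uint8, red, green, blue), "fovy" (degrees; the focal length in pixels is half the picture's height over the tangent of half this angle, whatever the lens; pixels are square), "cx", "cy" (the principal point, pixels), "extrinsics" (4x4, takes a point from world to camera coordinates). Camera axes: x right, y down, z forward; pixel columns grow to the right and rows downward; lengths in m; the calibration is good to about 2 mm. A picture is of the moment at which its call begins. There is no depth.
A pose or a line that the arm cannot do raises bot.MotionError and nothing moves.
- bot.finish_job(): hands the job in; it is judged then, once.
The state is a dict: "time_s": time; "joints": joint angles; "dq": joint speeds; "joint_torque": joint torques, N m; "tool_pos": TCP position; "eef_rot": TCP orientation; "force": force on the tool from outside, world axes, zero at the start; "moment": the same for the moment, N m; "width": finger opening in m; "grip_force": force on a finger pad.
Only numpy, scipy, OpenCV 4.12 (cv2) and the standard library are available. Lean on these libraries where they do the work, as an engineer would, in place of code of your own. Each camera call takes 0.05 s, during which the arm holds its last target. There are 200 camera calls.

## Task

The seam of the battery housing on the gluing stand has been glued. Pick up the cover that is as long as the housing, fit it onto the two dowels the right way round (thick dowel in the wide hole), press it shut against its spring until it is flush on the rim all round, without ramming it, and finish with the gripper still holding it pressed shut. Leave the shorter cover, the glue tube and the tape measure where they are.

Things in the scene. Friction and masses are not known exactly. Their poses are not given: they have to be found in the camera images.
- seat (a point): centre of the open rim of the lower housing half: fixed grey box 100 x 60 mm, 30 mm tall, on a dark steel stand 130 x 90 x 8 mm; 38 mm above the desk. x points along it to the thick dowel, z up. A sprung brass plate (34 x 16 mm) in the middle stands 6 mm above the rim and keeps an unpressed cover off it: gives from 3.6 N, level with the rim at 7.2 N
- dowel_big (a point): the thick steel dowel, 10 mm in diameter, on its axis at the height of the rim, 37 mm from the seat centre along +x. It rises 17 mm above the rim, the last 6 mm tapering to 4.5 mm
- dowel_small (a point): the thin steel dowel, 7 mm in diameter, on its axis at the height of the rim, 37 mm from the seat centre along -x; as high as the other, tapering to 3 mm
- cover_grip (a point): centre of the matching cover, 22 mm above its underside. Loose grey slab 100 x 60 x 14 mm, about 0.13 kg; on its top a grip bar, 40 mm along x, 18 mm across y, from 14 to 44 mm above the underside. x points to the wide hole, z up. It lies flat on the desk left or right of the housing, within 70 degrees of its final heading. Shut: 22 mm above the seat point, axes in line
- hole_big (a point): the wide through hole of the matching cover, 12 mm, for the thick dowel: its centre at the underside, 37 mm from the cover's centre along +x. Rims of the holes are chamfered 1.5 mm
- hole_small (a point): the narrow through hole of the matching cover, 9 mm, for the thin dowel: its centre at the underside, 37 mm from the cover's centre along -x
- short_cover_grip (a point): a cover of the same kind for another housing, only 78 mm long (60 mm wide, grip bar 28 mm long), which does not fit and stays where it lies; its centre, 22 mm above its underside
- tube_mid (a point): glue tube lying on the desk behind the work, 40 x 136 mm, 27 mm high; its centre; stays where it is
- tape_measure_mid (a point): yellow tape measure on the desk behind the work, 35 x 71 mm, 60 mm high; its centre; stays where it is
- cover: the matching cover as a body; origin at the centre of its underside, axes as at its grip
- base: the lower housing half with its stand, fixed; origin on the desk under the seat point, same axes
Things that resemble listed ones, but are neither listed nor needed, are in the scene too. Leave any brown look-alike of the cover alone.

How it is judged:
On the way, in this order (a step that is already met when the one before it is completed fails the run):
1. the matching cover is lifted clear of the desk in the fingers (height (world z) of cover_grip above 0.06 m and contact force between the fingers and cover above 1 N and contact force between cover and base below 0.1 N), for 0.2 s.
2. the cover is on both dowels, the right way round, and pressed flush on the rim (horizontal distance between hole_big and dowel_big below 0.003 m and horizontal distance between hole_small and dowel_small below 0.003 m and z of each of hole_big, hole_small in the frame of seat below 0.002 m and angle between cover's own z axis and vertical below 0.05 rad), for 0.3 s.
At the end, for the whole second after the job is handed in: The long cover sits the right way round on its dowels (holes within 3 mm sideways), level to 0.05 rad, within 2 mm of the rim at both; fingers on it, pressing the housing with over 4 N, at rest. Short cover, tube and tape measure within 20 mm of their starts (all of step 2 and contact force between the fingers and cover above 2 N and contact force between cover and base above 4 N and linear speed of cover below 0.01 m/s and distance of each of short_cover_grip, tube_mid, tape_measure_mid from where it was at the start of the episode below 0.02 m); the arm keeps its last pose, push and grip.
It fails at once if the cover is rammed onto the housing with more than 60 N (contact force between cover and base above 60 N).
It fails at once if the short cover, glue tube or tape measure is moved by more than 20 mm (distance of any of short_cover_grip, tube_mid, tape_measure_mid from where it was at the start of the episode above 0.02 m).
It also fails if it takes over 48 s, if anything falls off the work surface, if the arm or the gripper's body presses on something with over 40 N, if the wrist force passes 120 N, or if a joint passes its speed limit or range.

## Working session

There is one attempt and no reset: what is moved stays moved. The work goes in short steps, each a Python script; the robot and the scene stay as the last script left them, time stands still between calls to the robot, and variables do not carry over. Pictures are saved under pics/ and viewed, at most 10 in all, crops included, and the job is handed in when it is done.

```bash
ls; mkdir -p pics
cat > h.py <<'E'
import numpy as np, cv2
from rig import bot
from scipy.spatial.transform import Rotation as R
def snap(cam,fn):
    s=bot.snapshot(cam); cv2.imwrite(fn,cv2.cvtColor(s["image"],cv2.COLOR_RGB2BGR))
    np.savez(fn.replace('.png','.npz'),E=s["extrinsics"],f=200/np.tan(np.radians(s["fovy"])/2),c=[s["cx"],s["cy"]]); return s
def ray(fn,uv,z):
    d=np.load(fn.replace('.png','.npz')); E=d['E']; f=d['f']; c=d['c']
    v=E[:3,:3].T@np.array([(uv[0]-c[0])/f,(uv[1]-c[1])/f,1]); o=-E[:3,:3].T@E[:3,3]
    return o+v*(z-o[2])/v[2]
def proj(fn,p):
    d=np.load(fn.replace('.png','.npz')); q=d['E'][:3,:3]@np.array(p)+d['E'][:3,3]
    return q[:2]/q[2]*d['f']+d['c']
E
python3 - <<'E'
from h import *
for c in("scene","top"): snap(c,f"pics/{c}0.png")
st=bot.get_state(); print(st); print(np.load("pics/top0.npz")['E'],np.load("pics/top0.npz")['f'])
E
```

```text
pics
{'time_s': 0.1, 'joints': array([ 1.31782568,  0.6899156 , -0.19452554,  1.56627574,  0.1573044 ,
        0.90251102, -0.21510629]), 'dq': array([ 0.00036215, -0.00221112, -0.00087432, -0.00244205, -0.00083625,
       -0.0009682 ,  0.00022136]), 'joint_torque': array([-3.77418983e-03, -5.40608633e+01, -1.27165943e+00, -1.58986974e+01,
        9.41272097e-03,  4.41240714e-03,  2.52245320e-05]), 'tool_pos': array([ 0.17657542, -0.59891983,  0.2385452 ]), 'eef_rot': array([ 9.89731746e-01,  1.42934720e-01, -1.85228905e-04, -8.38548085e-04]), 'force': array([ 0.45805686, -0.67618387,  0.00816997]), 'moment': array([-0.03408207,  0.04864275,  0.02755221]), 'grip_force': 0.0, 'width': 0.08537670396409147}
[[ 0.00888743 -0.99994049  0.00632665 -0.00132661]
 [-0.98343826 -0.00988578 -0.18097365  0.6482431 ]
 [ 0.18102542 -0.00461348 -0.9834676   1.03056365]
 [ 0.          0.          0.          1.        ]] 406.48674287256927
```

View pics/top0.png

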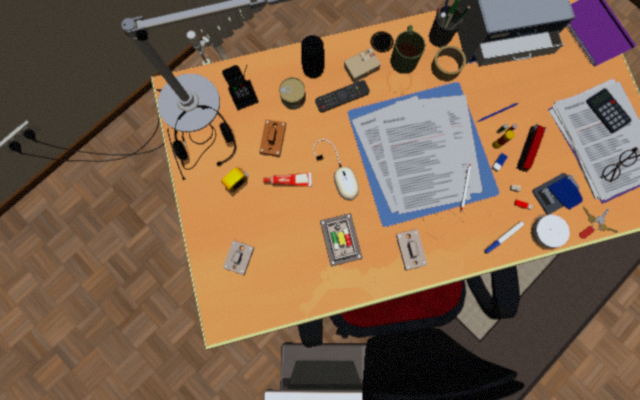

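View pics/scene0.png

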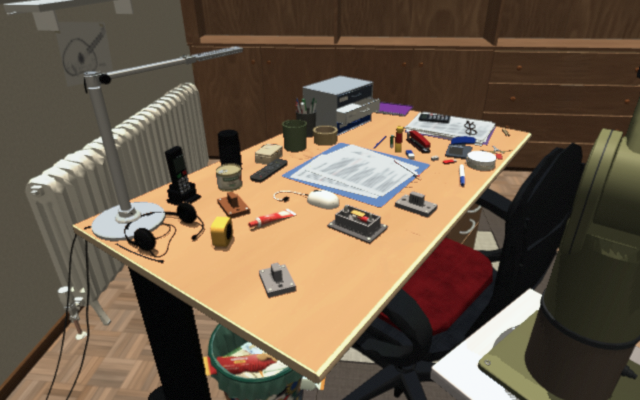

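The top view shows the housing at about (341,239), a squarish short cover at (238,257), the likely long cover at (411,250), the brown look-alike at (272,138), the tube at (288,181) and the tape at (234,179). Next I'll move the wrist camera over the right-hand cover and the housing.

Run:
```python
from h import *
for n,uv,z in(("house",(341,239),.038),("long",(411,250),.014),("short",(238,257),.014)): print(n,ray("pics/top0.png",uv,z))
# wrist camera offset at the start
w=snap("wrist","pics/w0.png"); E=w["extrinsics"]; st=bot.get_state()
T=R.from_quat(st["eef_rot"]).as_matrix(); o=-E[:3,:3].T@E[:3,3]
print(T.T@(o-st["tool_pos"]),T.T@E[:3,:3].T, np.load("pics/w0.npz")['f'])
im=cv2.imread("pics/top0.png"); a=cv2.resize(im[195:295,205:445],None,fx=3.3,fy=3.3,interpolation=cv2.INTER_CUBIC); cv2.imwrite("pics/crop.png",a)
```

```text
house [ 0.54699575 -0.03804617  0.038     ]
long [ 0.52083727 -0.2307177   0.014     ]
short [0.4975265  0.24105383 0.014     ]
[ 0.08248172  0.00022999 -0.13273794] [[-1.63568125e-03 -9.47322838e-01 -3.20276077e-01]
 [ 9.99998492e-01 -1.36277755e-03 -1.07622303e-03]
 [ 5.83065611e-04 -3.20277354e-01  9.47323639e-01]] 305.2289403373485
```

View pics/crop.png

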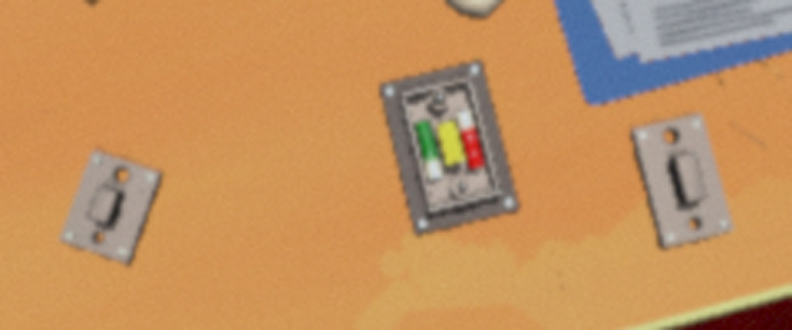

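Right-hand cover is the long one, with its larger hole at the top (crop ~(670,135)). The housing's dowels are at crop ~(437,103) and ~(460,190). Next, close-ups of both from the same tool orientation.

```bash
cat >> h.py <<'E'
def qd(h): # tool down, tool x along heading h
    c,s=np.cos(h),np.sin(h); return R.from_matrix(np.array([[c,s,0],[s,-c,0],[0,0,-1]])).as_quat()
E
python3 - <<'E'
from h import *
h=.25; u=np.array([np.cos(h),np.sin(h)])
for n,p in(("long",(.521,-.231)),("house",(.547,-.038))):
    xy=np.array(p)+.035*u
    bot.move_pose([*xy,.19],qd(h)); bot.dwell(.3); snap("wrist",f"pics/w_{n}.png")
    print(bot.get_state()["tool_pos"],bot.get_state()["time_s"],proj(f"pics/w_{n}.png",(*p,.03)))
a=np.hstack([cv2.resize(cv2.imread(f"pics/w_{n}.png")[40:340,220:420],None,fx=2,fy=2,interpolation=cv2.INTER_CUBIC) for n in("long","house")])
cv2.imwrite("pics/pair.png",a)
E
```

```text
[ 0.55478322 -0.22272633  0.19004443] 2.4417 [319.53436422 215.41229209]
[ 0.58087016 -0.03057376  0.18999188] 3.5917 [318.42587891 215.28077719]
```

View pics/pair.png

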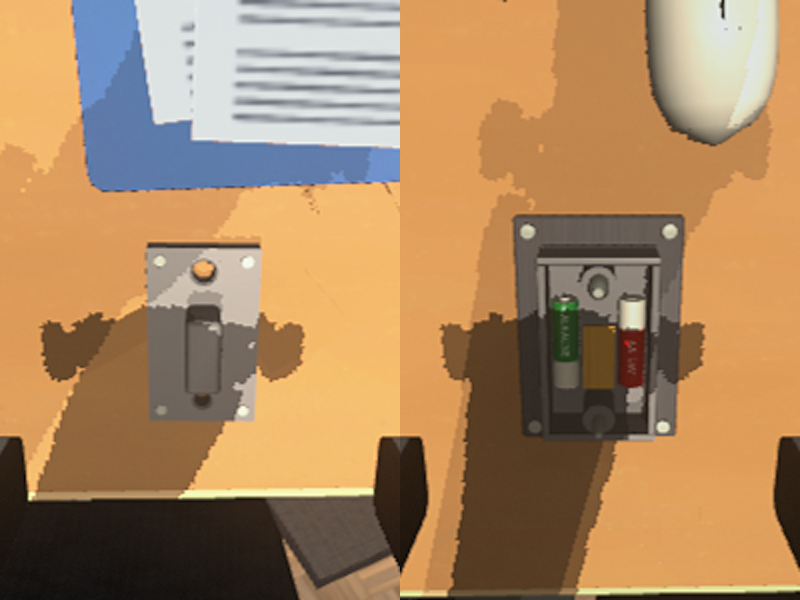

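Left half (cover): top-face corners at about (148,248), (261,247), (149,420), (254,420), with the wide hole at the top. Right half (housing): stand corners (514,215), (684,215); rim corners ~(538,260), (660,260), (545,438), (655,438); dowels at (598,285) and (598,425). I'll fit poses and overlay them.

```bash
cat > fit.py <<'E'
from h import *
from scipy.optimize import least_squares
def fit(fn,pts,p0):
    def tr(p,m): c,s=np.cos(p[2]),np.sin(p[2]); return [p[0]+c*m[0]-s*m[1],p[1]+s*m[0]+c*m[1],m[2]]
    res=lambda p:np.concatenate([proj(fn,tr(p,m))-uv for m,uv in pts])
    r=least_squares(res,p0,loss='soft_l1'); return r.x,r.fun.reshape(-1,2),lambda m:proj(fn,tr(r.x,m))
E
python3 - <<'E'
from fit import *
px=lambda x,y,o=0:np.array([220+(x-o)/2,40+y/2])
C=[((.05,.03,.014),px(148,248)),((.05,-.03,.014),px(261,247)),((-.05,.03,.014),px(149,420)),((-.05,-.03,.014),px(254,420))]
H=[((.065,.045,.008),px(514,215,400)),((.065,-.045,.008),px(684,215,400)),((.05,.03,.038),px(538,260,400)),((.05,-.03,.038),px(660,260,400)),((-.05,.03,.038),px(545,438,400)),((-.05,-.03,.038),px(655,438,400))]
circ=lambda x,r,z:[(x+r*np.cos(t),r*np.sin(t),z) for t in np.linspace(0,6.283,25)]
rect=lambda a,b,z,:[(a,b,z),(a,-b,z),(-a,-b,z),(-a,b,z),(a,b,z)]
ims=[]
for n,P,p0,ls in(("long",C,(.521,-.231,.25),[rect(.05,.03,.014),rect(.02,.009,.044),circ(.037,.006,.014),circ(-.037,.0045,.014)]),
              ("house",H,(.547,-.038,.25),[rect(.05,.03,.038),rect(.065,.045,.008),circ(.037,.00225,.055),circ(-.037,.0015,.055),circ(.037,.005,.049),circ(-.037,.0035,.049)])):
    x,r,f=fit(f"pics/w_{n}.png",P,p0); print(n,x.round(4),r.round(1).tolist())
    im=cv2.imread(f"pics/w_{n}.png")
    im=cv2.resize(im,None,fx=4,fy=4,interpolation=cv2.INTER_CUBIC)
    for l in ls: cv2.polylines(im,[np.int32([(f(m)+.5)*4*8-4 for m in l])],False,(255,0,255),1,cv2.LINE_AA,3)
    ims.append(im[130*4:275*4,265*4:365*4])
cv2.imwrite("pics/ov.png",np.hstack(ims))
E
```

```text
long [ 0.5225 -0.2327  0.2389] [[-1.3, -0.8], [0.5, 0.2], [-0.0, 0.1], [0.4, 0.5]]
house [ 0.5484 -0.039   0.2486] [[-1.1, 0.3], [1.2, 0.1], [-0.9, -1.4], [1.1, -1.6], [-1.0, 2.1], [0.7, 2.0]]
```

View pics/ov.png

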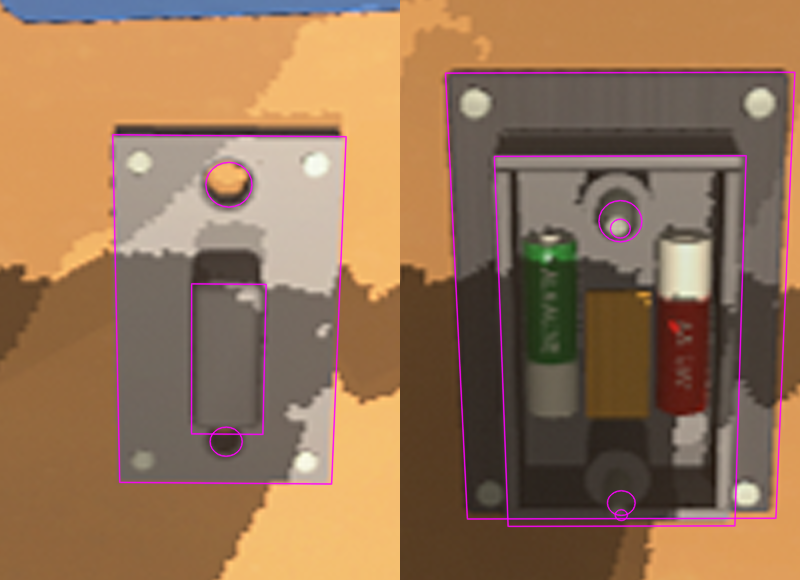

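The cover fit is good to about 1 mm. The housing fit is stretched because its lower end is in shadow. I'll take one shifted, contrast-enhanced housing view, then grasp the cover.

Run:
```python
from h import *
h=.2486; u=np.array([np.cos(h),np.sin(h)]); p=(.548,-.039)
bot.move_pose([*(np.array(p)-.015*u),.17],qd(h)); bot.dwell(.3); snap("wrist","pics/w_h2.png"); print(proj("pics/w_h2.png",(*p,.038)))
p=np.array([.5224,-.2325]); h=.239; print(bot.tip_reach)
bot.gripper_to(.05); bot.move_pose([*p,.10],qd(h)); bot.servo_line([*p,.027],.1); s=bot.get_state(); print(s["tool_pos"],s["force"])
bot.gripper_to(0.0,80); s=bot.get_state(); print(s["width"],s["grip_force"],s["time_s"],s["tool_pos"],s["force"])
im=cv2.imread("pics/w_h2.png"); c=proj("pics/w_h2.png",(.548,-.039,.038)).astype(int); print(c)
x0,y0=max(c[0]-75,0),max(c[1]-70,0); print(x0,y0)
a=cv2.resize(im[y0:y0+120,x0:x0+160],None,fx=5,fy=5,interpolation=cv2.INTER_CUBIC)
a=(255*(a/255.)**.55).astype(np.uint8); cv2.imwrite("pics/h2c.png",a)
```

```text
[319.956423   176.68215453]
0.008
[ 0.52281527 -0.23255086  0.02742895] [-0.13413482 -0.20957696 -0.02282899]
0.01658913341881897 79.11911487579346 6.8083 [ 0.52280032 -0.23271715  0.02780776] [-0.49066871 -0.0468022   6.15209449]
[319 176]
244 106
```

View pics/h2c.png

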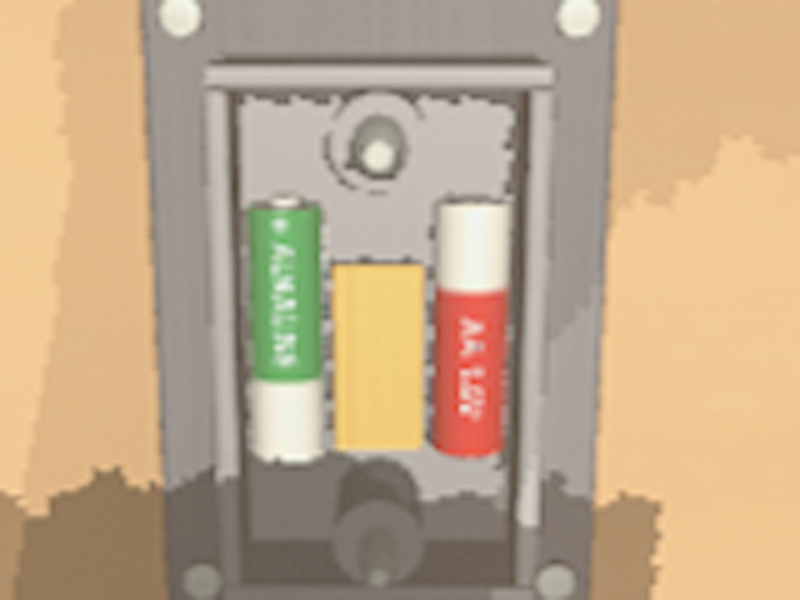

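The housing is clear now: dowel tips at (378,155) thick and (377,577) thin, plate corners (332,264), (424,264), (332,450), (424,450), rim corners (206,66) and (553,66). I'll fit these with a free camera height offset and lift the cover.

```bash
cat > fit2.py <<'E'
from h import *
from scipy.optimize import least_squares
def fit2(fn,pts,p0,fz=True):
    def tr(p,m): c,s=np.cos(p[2]),np.sin(p[2]); return [p[0]+c*m[0]-s*m[1],p[1]+s*m[0]+c*m[1],m[2]+(p[3] if fz else 0)]
    r=least_squares(lambda p:np.concatenate([proj(fn,tr(p,m))-uv for m,uv in pts]),[*p0,0],loss='soft_l1'); return r.x,r.fun.reshape(-1,2)
E
python3 - <<'E'
from fit2 import *
n=lambda x,y:np.array([244+(x+.5)/5-.5,106+(y+.5)/5-.5])
H=[((.037,0,.055),n(378,155)),((-.037,0,.055),n(377,577)),((.017,.008,.044),n(332,264)),((.017,-.008,.044),n(424,264)),((-.017,.008,.044),n(332,450)),((-.017,-.008,.044),n(424,450)),((.05,.03,.038),n(206,66)),((.05,-.03,.038),n(553,66))]
c=lambda x,y:np.array([265+(x+.5)/4-.5,130+(y+.5)/4-.5])
C=[((.05,.03,.014),c(114,136)),((.05,-.03,.014),c(340,136)),((-.05,.03,.014),c(120,483)),((-.05,-.03,.014),c(332,483)),((.037,0,.014),c(228,184)),((-.037,0,.014),c(226,442)),((.02,.009,.044),c(191,284)),((.02,-.009,.044),c(262,284)),((-.02,.009,.044),c(191,431)),((-.02,-.009,.044),c(261,431))]
for fz in(False,True):
    for a in(("pics/w_h2.png",H,(.548,-.039,.25)),("pics/w_long.png",C,(.522,-.232,.24))):
        x,r=fit2(*a,fz); print(fz,x.round(4),r.round(1).tolist())
s=bot.get_state(); p=s["tool_pos"]
bot.servo_line([p[0],p[1],.13],.1); bot.dwell(.3); s=bot.get_state(); print(s["tool_pos"],s["force"],s["moment"],s["width"],s["time_s"])
snap("wrist","pics/w_hold.png"); cv2.imwrite("pics/hold.png",cv2.imread("pics/w_hold.png")[100:400])
E
```

```text
False [ 0.5485 -0.0382  0.2445  0.    ] [[0.1, -0.2], [0.1, 0.6], [-0.1, -0.0], [0.2, 0.0], [0.2, 0.5], [-0.3, 0.5], [-1.1, -0.7], [0.8, -0.4]]
False [ 0.5225 -0.2325  0.2456  0.    ] [[-1.0, -0.3], [0.9, -0.2], [-0.0, -0.1], [-0.1, -0.0], [-0.3, 0.1], [-0.0, -0.2], [-0.3, -0.1], [0.6, -0.1], [-0.1, 0.6], [0.3, 0.6]]
True [ 0.5478 -0.0384  0.2443 -0.0036] [[0.1, 0.1], [0.1, -0.3], [0.1, -0.0], [0.1, 0.1], [0.3, -0.0], [-0.4, 0.0], [-0.6, -0.1], [0.3, 0.1]]
True [ 0.5217 -0.2327  0.2455 -0.0022] [[-0.7, 0.0], [0.7, 0.2], [0.1, -0.4], [-0.3, -0.3], [-0.3, 0.3], [-0.0, -0.4], [-0.2, -0.1], [0.5, -0.1], [0.0, 0.4], [0.2, 0.4]]
[ 0.52264198 -0.2326285   0.12962574] [ 0.11683302  0.52665558 -0.68983559] [ 0.06266742 -0.0551394  -0.00121664] 0.01688866572913574 8.2917
```

View pics/hold.png

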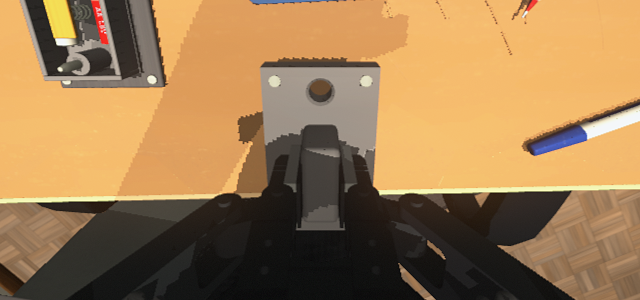

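Cover is held level: wide hole at (320,190) in the full picture, front corners ~(261,167), (380,167). I'll get the in-hand offset from these in the same camera.

Run:
```python
from fit2 import *
fn="pics/w_hold.png"; im=cv2.imread(fn); g=cv2.cvtColor(im,cv2.COLOR_BGR2GRAY)
s=bot.get_state(); z=.014+s["tool_pos"][2]-.0278
C=[((.05,.03,.014),np.array([261,167.])),((.05,-.03,.014),np.array([380,167.])),((.037,0,.014),np.array([320,190.]))]
z0=z-.014
C=[((a,b,c+z0),uv) for (a,b,c),uv in C]
h=R.from_quat(s["eef_rot"]).as_matrix(); head=np.arctan2(h[1,0],h[0,0])
for fz in(False,True):
    x,r=fit2(fn,C,(.522,-.232,.24),fz); d=x[:2]-s["tool_pos"][:2]
    u=np.array([np.cos(head),np.sin(head)]); v=np.array([-u[1],u[0]])
    print(fz,x.round(4),r.round(1).tolist(),"offset along,across mm",d@u*1e3,d@v*1e3,"dhead",x[2]-head)
w=np.array([.5221,-.2326])-np.array([.5228,-.2327]); print("grasp offs",w@u*1e3,w@v*1e3,.2455-head)
```

```text
False [ 0.5222 -0.2329  0.2372  0.    ] [[-2.2, -0.4], [1.4, -0.4], [0.1, 2.0]] offset along,across mm -0.4842292388846512 -0.08646281695543459 dhead -0.0017958275506068655
True [ 0.5212 -0.2332  0.2364 -0.0048] [[0.0, -0.5], [-0.3, -0.3], [0.3, 1.2]] offset along,across mm -1.5710327892103482 -0.16458638948479612 dhead -0.002596861651672222
grasp offs -0.6564332128747019 0.2628601092502277 0.006514058988125959
```

Run:
```python
from h import *
h=.2444; u=np.array([np.cos(h),np.sin(h)]); p=np.array([.548,-.0383])+.0008*u
s=bot.get_state(); bot.servo_line([*s["tool_pos"][:2],.15],.15)
bot.servo_line([*p,.15],.12,ori=qd(h)); bot.servo_line([*p,.088],.08); bot.dwell(.3)
def pr(t):
    s=bot.get_state(); print(t,s["time_s"],s["tool_pos"].round(4),s["force"].round(2),s["moment"].round(3),round(s["width"],4))
pr("above")
for z in(.080,.076,.073):
    hit=bot.servo_line([*p,z],.02,threshold=4); pr((z,hit))
    if hit: break
snap("wrist","pics/w_in.png"); cv2.imwrite("pics/in.png",cv2.imread("pics/w_in.png")[100:400])
```

```text
above 11.6333 [ 0.549  -0.0381  0.0884] [ 0.15 -0.1  -1.92] [-0.002  0.022 -0.059] 0.0163
(0.08, False) 12.1833 [ 0.5487 -0.0381  0.0798] [ 0.53  1.45 -2.36] [-0.038  0.028  0.007] 0.0165
(0.076, False) 12.5333 [ 0.5487 -0.0381  0.0759] [-0.02 -0.63 -1.73] [-0.005 -0.009  0.021] 0.0165
(0.073, False) 12.8333 [ 0.5486 -0.0381  0.0728] [-0.33  0.45 -1.46] [ 0.027 -0.007 -0.017] 0.0167
```

View pics/in.png

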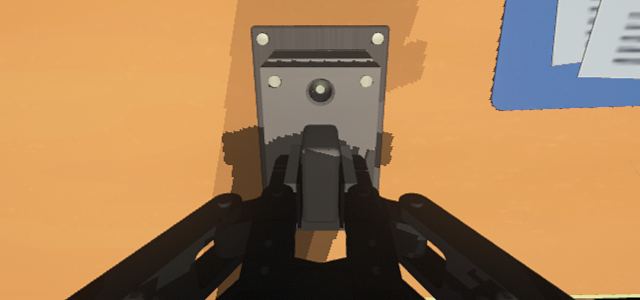

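The thick dowel is visible centred in the wide hole (320,190 full picture) with no side force. Now I'll press slowly against the spring in small steps.

Run:
```python
from h import *
s=bot.get_state(); h=.2444; u=np.array([np.cos(h),np.sin(h)]); p=np.array([.548,-.0383])+.0008*u
def pr(t):
    s=bot.get_state(); print(round(t,4),round(s["time_s"],2),s["tool_pos"].round(4),s["force"].round(2),s["moment"].round(3),round(s["width"],4)); return s
z=.073; last=0
while z>.060:
    z-=.001 if z>.068 else .0005
    bot.servo_line([*p,z],.015,threshold=12); bot.dwell(.15); s=pr(z)
    if s["force"][2]>18 : break
```

```text
0.072 13.28 [ 0.5488 -0.0381  0.072 ] [ 0.65  0.35 -1.79] [0.035 0.034 0.034] 0.0167
0.071 13.68 [ 0.5489 -0.0381  0.0712] [-1.14 -0.34  2.4 ] [-0.016  0.089  0.006] 0.0164
0.07 14.08 [ 0.5489 -0.0381  0.0701] [-0.3  -0.82  3.78] [-0.04   0.136 -0.003] 0.0165
0.069 14.48 [ 0.5489 -0.0381  0.069 ] [-0.62  0.05  3.09] [-0.068  0.088  0.055] 0.0165
0.068 14.88 [ 0.5489 -0.0381  0.0681] [0.04 0.41 4.4 ] [-0.023  0.049 -0.02 ] 0.0169
0.0675 15.28 [ 0.5489 -0.0381  0.0675] [-0.63 -0.01  4.11] [ 0.001  0.062 -0.005] 0.0165
0.067 15.68 [ 0.5489 -0.0381  0.0671] [-0.9   0.63  3.98] [ 0.015 -0.023  0.063] 0.0162
0.0665 16.08 [ 0.5488 -0.0381  0.0665] [ 0.12 -0.39  6.  ] [0.041 0.025 0.021] 0.0167
0.066 16.48 [ 0.5488 -0.0381  0.0661] [-0.42  0.04  4.68] [-0.017  0.006 -0.037] 0.0162
0.0655 16.88 [ 0.5489 -0.0381  0.0658] [-0.68  0.03  7.57] [0.025 0.142 0.006] 0.0167
0.065 17.28 [ 0.5489 -0.0381  0.0658] [-1.    0.63 12.19] [-0.008  0.335 -0.018] 0.0164
0.0645 17.68 [ 0.5489 -0.0381  0.0658] [-2.1  -0.02 17.37] [0.128 0.499 0.009] 0.0167
0.064 18.08 [ 0.5488 -0.0381  0.0658] [-3.77  0.56 21.76] [ 0.132  0.743 -0.   ] 0.0163
```

Contact is solid at TCP z = 0.0658, as predicted, but the moment suggests the near edge carries most of the load. I'll try a small pitch correction.

Run:
```python
from h import *
h=.2444; u=np.array([np.cos(h),np.sin(h)]); v=np.array([-u[1],u[0],0]); p=np.array([.548,-.0383])+.0008*u
for a in(.006,.012,.018):
    q=(R.from_rotvec(a*v)*R.from_quat(qd(h))).as_quat()
    bot.servo_line([*p,.064],.01,ori=q); bot.dwell(.3); s=bot.get_state()
    print(a,round(s["time_s"],2),s["tool_pos"].round(4),s["force"].round(1),s["moment"].round(3),(R.from_quat(s["eef_rot"])*R.from_quat(qd(h)).inv()).as_rotvec()@v, s["grip_force"])
    if s["moment"][1]<.35: break
snap("wrist","pics/w_end.png"); cv2.imwrite("pics/end.png",cv2.resize(cv2.imread("pics/w_end.png")[110:260,230:410],None,fx=4,fy=4,interpolation=cv2.INTER_CUBIC))
```

```text
0.006 18.63 [ 0.5488 -0.0382  0.0658] [-4.  -0.2 20.6] [0.159 0.523 0.021] 0.005177352287026115 81.48515582084656
0.012 19.18 [ 0.5489 -0.0381  0.0658] [-4.6  1.  21.3] [ 0.238  0.449 -0.011] 0.010968275977234264 81.61915183067322
0.018 19.73 [ 0.5489 -0.0381  0.066 ] [-5.5  0.3 23.2] [0.267 0.405 0.021] 0.01667102641357546 81.842440366745
```

View pics/end.png

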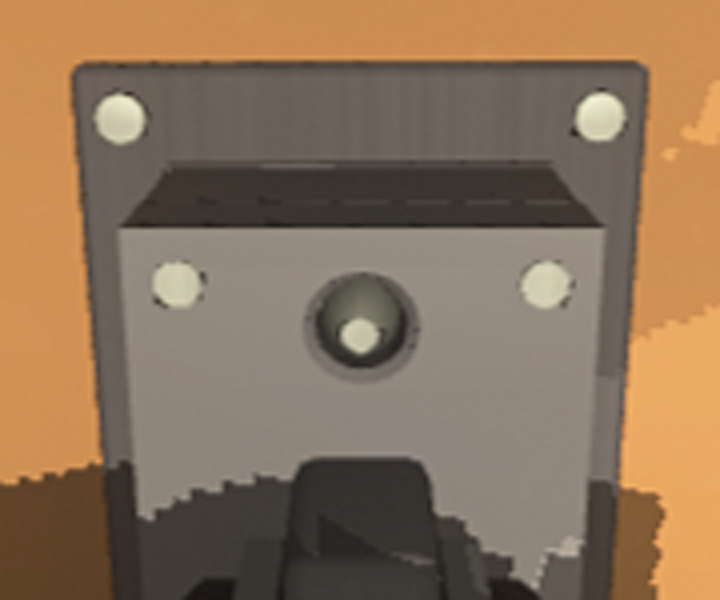

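The picture shows the cover on the housing with no gap at the front edge, and the thick dowel standing through the wide hole at (360,330). I'll back the tilt off to the middle value and hand in.

Run:
```python
from h import *
h=.2444; u=np.array([np.cos(h),np.sin(h)]); v=np.array([-u[1],u[0],0]); p=np.array([.548,-.0383])+.0008*u
q=(R.from_rotvec(.009*v)*R.from_quat(qd(h))).as_quat()
bot.servo_line([*p,.064],.01,ori=q); bot.dwell(1.0); s=bot.get_state()
print(s["time_s"],s["tool_pos"].round(4),s["force"].round(1),s["moment"].round(3),s["grip_force"],np.abs(s["dq"]).max())
if s["force"][2]>15: print(bot.finish_job())
```

```text
21.0333 [ 0.5488 -0.0382  0.0658] [-4.4  0.3 19.8] [0.175 0.412 0.023] 81.37580752372742 0.0024367807306783654
the job is handed in; nothing more can be done
None
```

The job is handed in at 21 s: the long cover is on both dowels the right way round, flush as far as the wrist camera and forces show, and held shut by the gripper at about 20 N; the judge's verdict wasn't returned.

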